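Scan a weld seam with a probe, then hold the probe centred in the guide sleeve

ROBOT

A 7-joint arm with a two-finger parallel gripper is mounted at the origin on the work surface. World frame = base frame: x ahead of the robot, y to its left, z up, the work surface at z = 0. Lengths are in m, angles in rad, forces in N, time in s.
With the tool pointing down it reaches from about 0.4 to 0.875 m from the base axis. Payload 19.3 kg.
Tool frame: the origin (TCP) lies midway between the tips of the shut fingers; the grasp point (between the pads) lies 19 mm behind it; z points along the fingers, y is the direction in which the jaws open and shut (so a half turn about z gives the same grasp; the last joint's range is limited). The gripper opens to 85 mm and grips with 20 to 120 N. Pads are 22 mm wide; open, the fingers measure 114 mm over their backs; the gripper's body (76 mm by 85 mm) begins 54 mm behind the grasp point. The pads swing forward as they close: fully open they stand 13 mm farther back than shut.
Start: joints at [1.241, 0.521, -0.036, 1.599, 0.021, 1.021, -0.113], TCP at [0.161, -0.604, 0.231] pointing down, gripper open.
Joint ranges: [-2.91, 2.91], [-0.3, 2.13], [-1.5, 1.42], [0.17, 2.43], [-1.26, 4.41], [0.16, 1.93], [-2.52, 2.52]. Speed limits (rad/s): [1.89, 1.89, 2.39, 2.39, 3.01, 3.01, 3.01].

INTERFACE

Orientations are given as [roll, pitch, yaw] about the fixed x, y, z axes, in that order (R = Rz(yaw) Ry(pitch) Rx(roll)).
In Python, from workcell import bot gives the robot as it stands.
- The arm moves only by the tool servo_tool, never from a script. Its argument "plan" is a list of rows, each a list of 5 numbers: the shift along the world's x, y, z in mm, then the turn about the world's z in rad, then the gripper's target within -1 to 1 (shut at 1, half-way at 0, fully open at -1). In form: [[tx, ty, tz, yaw, jaw], ...]. A call has exactly 10 rows; each row is the pose to reach, as a shift and turn from the pose commanded when the call began; what a row does not reach only later rows make up. A row lasts 1/12 s, in which the tool goes at most 41.7 mm and 7.16 degrees, less where a joint would pass 70% of its speed; a pose out of reach is approached as far as the arm can. A call with a gripper value outside its range is refused whole. The fingers move at their own pace and stop on an object; "squeeze" is the grip in N (left out, the last holds). Time passes only in rows, so rows that repeat a pose let the fingers close, or fill a call up. It gives the time, the measured TCP pose, the force and the opening at its end, in the units of the state.
- bot.observe(): the state, without advancing time (a new reading comes with each control period).
- bot.grab_frame(name): name is "scene" or "top" or "wrist"; returns the picture (420x560x3 uint8, blue, green, red); there is no depth.
- bot.calibration(name): a dict with "fx", "fy", "cx", "cy" (pixels), "T" (4x4, takes a point from camera to world coordinates). Camera axes: x right, y down, z forward; pixel columns grow to the right and rows downward; lengths in m; the calibration is good to about 2 mm. The wrist camera is an equidistant fisheye: a pixel r from the principal point sees the ray r / f radians off the axis. A picture is of the moment at which its call begins: read the wrist's pose just before it. calibration takes no time and is no camera call; for the wrist camera it gives the pose at the moment of the call.
- bot.job_done(): hands the job in, once; it reports no verdict.
The state is a dict: "clock": time; "qpos": joint angles; "qd": joint speeds; "joint_efforts": joint torques, N m; "position": TCP position; "tool_rot": TCP orientation; "force": force on the tool from outside, world axes, zero at the start; "moment": the same for the moment, N m; "grip_width": finger opening in m.
Only numpy, scipy, OpenCV 4.12 (cv2) and the standard library are available. Lean on these libraries where they do the work, as an engineer would, in place of code of your own. Each camera call takes 0.05 s, during which the arm holds its last target.

TASK

Inspect the steel weldment bolted to the welding table with the black-handled probe from the blue rack: set its sprung tip on the weld seam at the yellow mark and draw it along the seam to the white mark with light, steady contact, not lifting off on the way. Then lower the upright rod into the copper guide sleeve without anything touching the sleeve, until the yellow band on the rod is level with the sleeve's mouth, and finish there, still holding the probe still and centred in the bore. Leave the tools and the jar lying around alone.

Things in the scene. Friction and masses are not known exactly. Their poses are not given: they have to be found in the camera images.
- probe_grip (a point): Probe, loose, about 0.2 kg: centre of its square black handle (28 x 28 mm, 64 mm tall, orange line near the top, small grey button 6 mm tall on top); grip any two opposite sides. Axes x, y: across the handle's flat sides; z: up along the probe. At the start the probe stands upright in the rack: the handle's underside rests on the rack's top and the rod hangs free through a 20 mm hole; lift it straight up at least 80 mm to clear.
- probe_end (a point): Lower end of the probe's rod with the sprung tip fully out, on the rod's axis, 107 mm below probe_grip (75 mm below the handle's underside); same axes. The point is fixed to the handle: when the tip is pressed in by d, this point lies d below the real tip. Rod 10 mm in diameter, its lowest 13 mm is the 8 mm brass sprung tip with a ball end.
- probe_band (a point): Middle of the yellow depth band (6 mm wide) round the rod, 40 mm above probe_end, on the rod's axis.
- probe: The probe itself; origin at the middle of the handle's underside, 32 mm below probe_grip; z up along the probe.
- plunger (a joint): How far the sprung tip is pressed into the rod (m): 0 fully out, 0.012 fully in. Spring about 1 N at the start of travel plus 0.5 N per mm, 7 N at full travel.
- seam_start (a point): Point on the top of the weld seam at the yellow mark, 62 mm above the table. x: along the seam towards the white mark; z: up. The seam is a pale, ripple-marked straight strip 18 mm wide and 115 mm long, 2 mm proud of the flat dark-grey top (200 x 100 mm, 60 mm high) of the fixed weldment, and runs 20 mm past either mark. The yellow and white marks are painted lines 8 mm wide across the top.
- seam_end (a point): Point on the top of the seam at the white mark, 75 mm along x from seam_start; same axes.
- seam: The weld seam strip (fixed); origin at its middle, 2 mm below its top, between the marks; x along the seam towards the white mark.
- sleeve_mouth (a point): Centre of the top opening of the copper guide sleeve, 90 mm above the table, 60 mm beyond seam_end along the seam's x axis; z up along the bore. Bore 28 mm, outside 40 mm; the sleeve stands 30 mm above the weldment's top; the bore is open below into the hollow weldment (90 mm from the mouth down to the table).
- sleeve: The copper guide sleeve (fixed); origin at its lower end, 36 mm below the mouth.
- weldment: The weldment, a hollow sheet-steel box 200 x 100 x 60 mm bolted to the table, with the seam and the sleeve; origin at the centre of its underside; x along the seam. Bolted feet 25 mm wide and 14 mm high stick out near the middle of both long sides.
- rack: Fixed blue probe rack, 80 x 80 mm foot, top 70 x 74 mm at 92 mm above the table with the hole in its middle; origin at the centre of its underside.
- square: Bystander: loose steel and green magnetic welding square, about 90 x 90 mm, 18 mm high, lying beyond the work.
- disc: Bystander: loose brown flap disc 115 mm in diameter, 14 mm high, lying beyond the work.
- hammer: Bystander: loose hammer, 240 mm long, lying beyond the work; origin under its middle.
- paste: Bystander: loose jar, 50 mm in diameter and 50 mm high, with a blue cap, between rack and weldment; origin under its centre.
There are look-alikes about, which are no part of the job. Of the things like the probe, leave any that is green or red; of the rest the smaller one is meant.

How it is judged:
On the way, in this order (a step that is already met when the one before it is completed fails the run):
1. the held probe's tip touches the seam at the yellow mark (within 10 mm along, 9 mm across) (contact force between probe and seam above 0.4 N and contact force between the fingers and probe above 1 N and y of probe_end in the frame of seam_start between -0.009 and 0.009 m and x of probe_end in the frame of seam_start between -0.01 and 0.01 m), for 0.1 s.
2. the tip is drawn over the first half of the seam in contact (contact force between probe and seam above 0.4 N and contact force between the fingers and probe above 1 N and y of probe_end in the frame of seam_start between -0.009 and 0.009 m and x of probe_end in the frame of seam_start between 0.014 and 0.034 m), for 0.05 s.
3. the tip is drawn over the second half in contact (contact force between probe and seam above 0.4 N and contact force between the fingers and probe above 1 N and y of probe_end in the frame of seam_start between -0.009 and 0.009 m and x of probe_end in the frame of seam_start between 0.038 and 0.058 m), for 0.05 s.
4. the tip reaches the white mark in contact (within 10 mm) (contact force between probe and seam above 0.4 N and contact force between the fingers and probe above 1 N and y of probe_end in the frame of seam_start between -0.009 and 0.009 m and x of probe_end in the frame of seam_start between 0.065 and 0.085 m), for 0.1 s.
At the end, for the whole second after the job is handed in: The gripper holds the probe still and within 0.1 rad of upright in the sleeve; rod end and band within 4 mm of the bore axis, band within 7 mm of the mouth's height; the probe touches only the fingers; every bystander is within 15 mm of its start (horizontal distance between each of probe_end, probe_band and sleeve_mouth below 0.004 m and angle between probe's own z axis and vertical below 0.1 rad and z of probe_band in the frame of sleeve_mouth between -0.007 and 0.007 m and linear speed of probe below 0.01 m/s and contact force between the fingers and probe above 1 N and contact force between probe and weldment below 0.2 N and distance of each of square, disc, hammer, paste from where it was at the start of the episode below 0.015 m); the arm keeps its last pose, push and grip.
It fails at once if something touches the guide sleeve (contact force between sleeve and anything else above 0.5 N).
It fails at once if the probe is pressed on the weldment with more than 15 N (light contact only) (contact force between probe and weldment above 15 N).
It fails at once if the tip is lifted off the seam between the marks (hovers 3 to 10 mm above it) (y of probe_end in the frame of seam_start between -0.009 and 0.009 m and x of probe_end in the frame of seam_start between 0.018 and 0.057 m and z of probe_end in the frame of seam_start between 0.003 and 0.01 m).
It fails at once if a bystander (square, disc, hammer or jar) is moved more than 15 mm (distance of any of square, disc, hammer, paste from where it was at the start of the episode above 0.015 m).
It also fails if it takes over 56 s, if anything falls off the work surface, if the arm or the gripper's body presses on something with over 40 N, if the wrist force passes 120 N, or if a joint passes its speed limit or range.

## Working session

There is one attempt and no reset: what is moved stays moved. The work goes in short steps, Python scripts to look and compute and a tool call to move; the robot and the scene stay as the last step left them, time stands still between calls to the robot, and variables do not carry over. Pictures are saved under pics/ and viewed, and the job is handed in when it is done.

Besides the shell and the picture viewer there is one more tool, called after ">>>" by a JSON object that holds its "name" and its "arguments". servo_tool: Moves the arm, as the interface text tells. Its arguments: {"type":"object","properties":{"plan":{"type":"array","items":{"type":"array","items":{"type":"number"}}},"squeeze":{"type":"number"}},"required":["plan"]}

```bash
mkdir -p pics; ls; python3 - <<'E'
from workcell import bot
import cv2,numpy as np
print(bot.observe())
for n in ("scene","top","wrist"):
    c=bot.calibration(n); print(n,c["fx"],c["fy"],c["cx"],c["cy"]); print(np.round(c["T"],4))
    cv2.imwrite(f"pics/a_{n}.png",bot.grab_frame(n))
E
```

```text
pics
{'clock': 0.0, 'qpos': array([ 1.24081471,  0.5220256 , -0.03632769,  1.60000391,  0.02119914,
        1.02108928, -0.11277929]), 'qd': array([-5.98289705e-04,  2.34246306e-04, -9.91276517e-04, -2.41046876e-04,
        1.12549701e-03,  6.08593504e-05,  1.14173462e-03]), 'joint_efforts': array([-2.40041576e-03, -9.27094316e+01,  1.97833791e+00, -3.69928086e+01,
        1.78036827e-02,  8.06509954e-03,  6.22980383e-05]), 'position': array([ 0.16042188, -0.60371333,  0.23071997]), 'tool_rot': array([-3.14045430e+00,  8.03026146e-05,  2.59792122e-01]), 'force': array([ 0.04918195,  0.43991237, -0.02547792]), 'moment': array([-0.00496175, -0.04505806, -0.0447633 ]), 'grip_width': 0.08503376692250873}
scene 402.4534878109634 402.4534878109634 283.6961339344915 214.85768367168427
[[ 3.6900e-01  6.1870e-01 -6.9360e-01  1.1506e+00]
 [ 9.2940e-01 -2.4470e-01  2.7620e-01 -2.6540e-01]
 [ 1.1000e-03 -7.4660e-01 -6.6530e-01  6.7320e-01]
 [ 0.0000e+00  0.0000e+00  0.0000e+00  1.0000e+00]]
top 394.179120076008 394.179120076008 282.3370703525532 212.53013517415948
[[ 0.0071 -0.9859  0.1672  0.448 ]
 [-0.9997 -0.0106 -0.0198  0.0113]
 [ 0.0213 -0.1671 -0.9857  0.8702]
 [ 0.      0.      0.      1.    ]]
wrist 325.19226210127806 325.19226210127806 276.3754108584264 205.58008281579745
[[ 2.578e-01 -9.289e-01 -2.660e-01  2.285e-01]
 [-9.662e-01 -2.480e-01 -7.030e-02 -5.847e-01]
 [-7.000e-04  2.751e-01 -9.614e-01  3.738e-01]
 [ 0.000e+00  0.000e+00  0.000e+00  1.000e+00]]
```

View pics/a_scene.png

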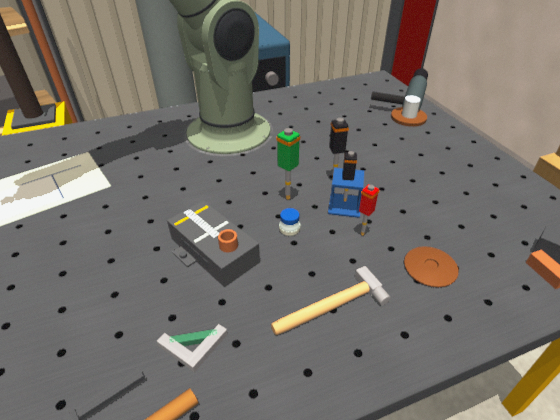

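View pics/a_top.png

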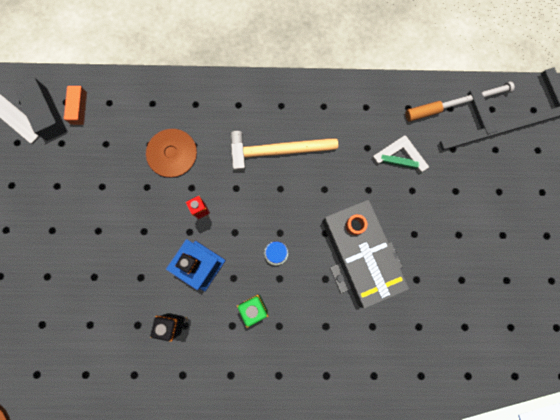

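View pics/a_wrist.png

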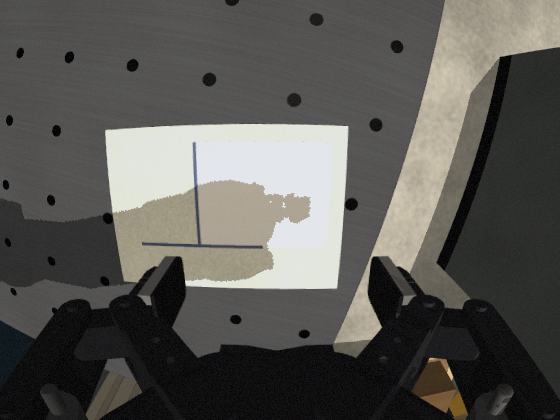

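Candidates are black in the blue rack (top 188,264; scene 350,165), the larger black one standing behind it (top 165,328; scene 339,135), green (top 252,311) and red (top 196,207). By the description it is the black one in the blue rack. I'll check that in a crop.

```bash
python3 - <<'E'
import cv2,numpy as np
a=cv2.imread("pics/a_top.png"); s=cv2.imread("pics/a_scene.png")
A=cv2.resize(a[180:350,140:280],None,fx=4,fy=4,interpolation=cv2.INTER_CUBIC)[:600]
cv2.imwrite("pics/c1.png",A)
A=cv2.resize(s[100:250,270:400],None,fx=4,fy=4,interpolation=cv2.INTER_CUBIC)
cv2.imwrite("pics/c2.png",A)
A=cv2.resize(a[190:315,310:420],None,fx=4.8,fy=4.8,interpolation=cv2.INTER_CUBIC)
cv2.imwrite("pics/c3.png",A)
A=cv2.resize(s[190:290,160:265],None,fx=6,fy=6,interpolation=cv2.INTER_CUBIC)
cv2.imwrite("pics/c4.png",A)
E
```

```text
(no output)
```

View pics/c1.png

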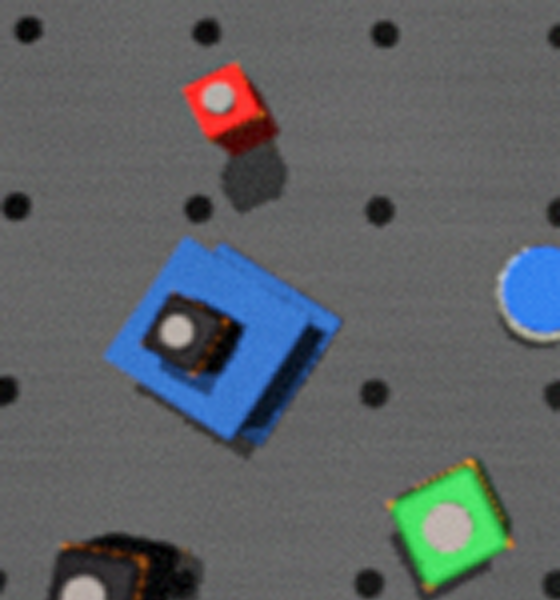

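View pics/c2.png

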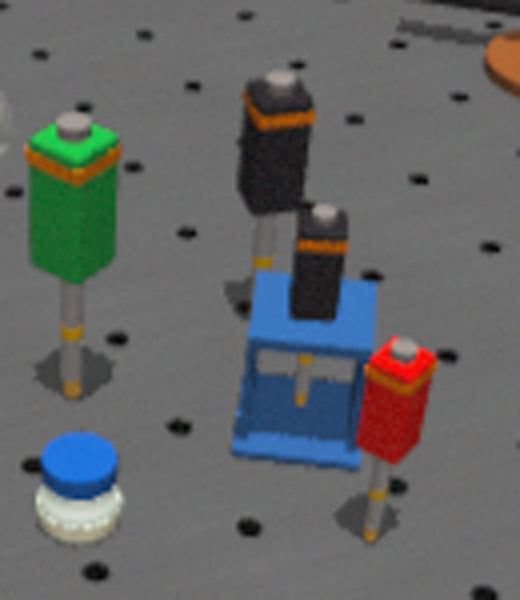

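View pics/c3.png

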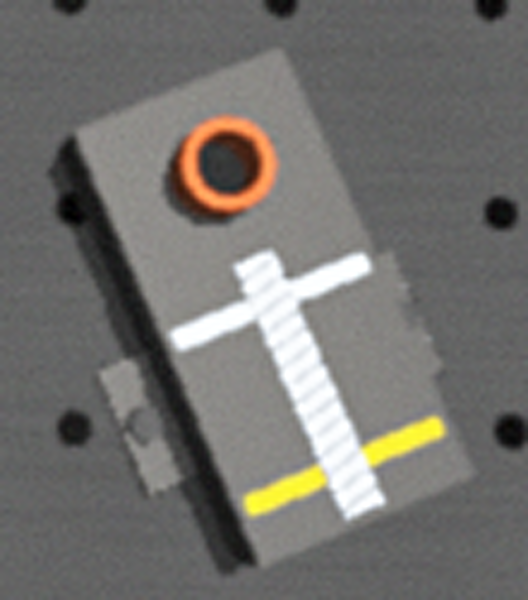

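View pics/c4.png

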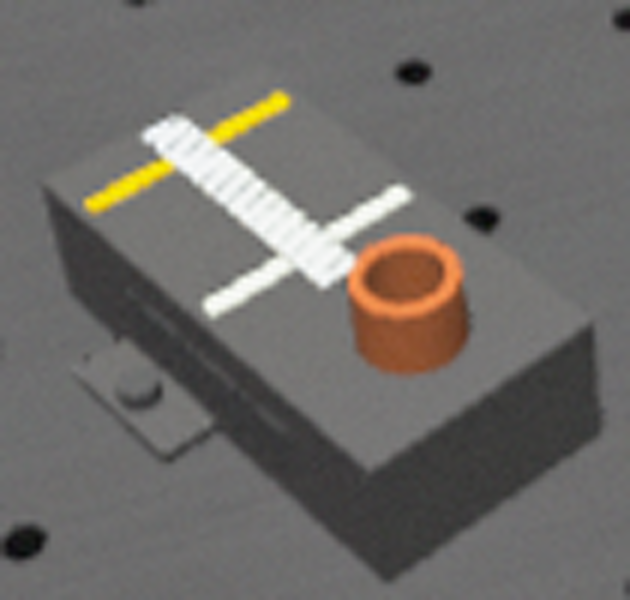

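The crop confirms it: the black handle in the rack (top 188,264) is smaller than the free black one, and it is neither green nor red. The weldment, marks and sleeve are clear in both views.

```bash
cat > h.py <<'E'
import numpy as np,cv2
from workcell import bot
def ray(name,px,c=None):
    c=c or bot.calibration(name)
    d=np.array([(px[0]-c["cx"])/c["fx"],(px[1]-c["cy"])/c["fy"]])
    if name=="wrist":
        r=np.hypot(*d); v=np.array([*(d/r*np.sin(r)),np.cos(r)]) if r>1e-9 else np.array([0,0,1.])
    else: v=np.array([*d,1.])
    T=np.array(c["T"]); return T[:3,3],T[:3,:3]@v
def atz(name,px,z,c=None):
    o,v=ray(name,px,c); return (o+v*(z-o[2])/v[2])[:2]
def proj(name,P,c=None):
    c=c or bot.calibration(name); T=np.array(c["T"])
    p=T[:3,:3].T@(np.array(P)-T[:3,3])
    if name=="wrist":
        r=np.hypot(p[0],p[1]); t=np.arctan2(r,p[2]); d=p[:2]/r*t
    else: d=p[:2]/p[2]
    return np.array([d[0]*c["fx"]+c["cx"],d[1]*c["fy"]+c["cy"]])
E
python3 - <<'E'
from h import *
def up(p,s,o): return ((p[0]+.5)/s-.5+o[0],(p[1]+.5)/s-.5+o[1])
c1=lambda p:up(p,4,(140,180)); c2=lambda p:up(p,4,(270,100)); c3=lambda p:up(p,4.8,(310,190)); c4=lambda p:up(p,6,(160,190))
print("button top",atz("top",c1((177,331)),.162),"scene",atz("scene",c2((325,212)),.162))
rk=[(190,238),(340,322),(232,440),(106,355)]
print("handle corners z.156",[np.round(atz("top",c1(p),.156),4) for p in [(143,343),(176,293),(240,322),(212,375)]])
print("rack",[np.round(atz("top",c1(p),.092),4) for p in rk])
R=[(77,130),(280,48),(474,472),(258,567)]
q=[atz("top",c3(p),.06) for p in R];print("weld",np.round(q,4),np.mean(q,0))
for n,f in(("top",c3),):
  a=atz(n,f((345,467)),.062);b=atz(n,f((272,301)),.062);s=atz(n,f((228,166)),.09)
  e0=atz(n,f((258,256)),.062);e1=atz(n,f((364,510)),.062)
  print(n,a,b,s,e0,e1)
n,f="scene",c4
a2=atz(n,f((190,151)),.062);b2=atz(n,f((308,253)),.062);s2=atz(n,f((405,279)),.09)
print(n,a2,b2,s2)
for A,B,S in((a,b,s),(a2,b2,s2)):
  d=B-A;print(np.linalg.norm(d),np.arctan2(d[1],d[0]),np.linalg.norm(S-B),np.arctan2(*(S-B)[::-1]))
print("jar",atz("top",(276,253),.05),"green",atz("top",(252,311),.16),"red",atz("top",(196,207),.16),"bigblack",atz("top",(162,329),.18))
E
```

```text
button top [0.47651295 0.17128186] scene [0.47388825 0.17088765]
handle corners z.156 [array([0.4713, 0.1875]), array([0.4937, 0.1739]), array([0.481 , 0.1447]), array([0.4574, 0.1562])]
rack [array([0.5249, 0.1829]), array([0.4843, 0.108 ]), array([0.4273, 0.1581]), array([0.4675, 0.2209])]
weld [[ 0.5776 -0.0954]
 [ 0.615  -0.1851]
 [ 0.4327 -0.2623]
 [ 0.3929 -0.1694]] [ 0.50454773 -0.17805111]
top [ 0.43441348 -0.20692354] [ 0.50405046 -0.17796132] [ 0.5582329  -0.15453723] [ 0.52328446 -0.17246983] [ 0.41668466 -0.21433533]
scene [ 0.43546843 -0.20777297] [ 0.50650864 -0.17961154] [ 0.5607608  -0.15576304]
0.07541961246648889 0.39414010544681366 0.05902902170555299 0.4080533497985371
0.0764184368826865 0.37741232329789715 0.059262528371082875 0.41416016194564165
jar [0.50185258 0.00739589] green [0.39303575 0.04894663] red [0.57700811 0.15461143] bigblack [0.36431266 0.19839624]
```

>>> {"name": "servo_tool", "arguments": {"plan": [[20,20,10,0.05,-1],[50,50,20,0.1,-1],[80,80,30,0.2,-1],[110,110,40,0.3,-1],[140,145,50,0.4,-1],[170,180,60,0.5,-1],[200,215,60,0.6,-1],[225,250,60,0.7,-1],[245,280,60,0.8,-1],[260,300,60,0.86,-1]]}}

```text
clock: 0.98
position: [0.4212, -0.3022, 0.2915]
tool_rot: [3.141, 0.0, 1.125]
force: [1.4, -0.8, -0.4]
grip_width: 0.0853
```

>>> {"name": "servo_tool", "arguments": {"plan": [[10,35,0,0,-1],[18,75,0,0,-1],[26,115,0,0,-1],[32,155,0,0,-1],[36,195,0,0,-1],[40,235,0,0,-1],[42,275,0,0,-1],[42,310,0,0,-1],[42,340,0,0,-1],[42,360,0,0,-1]]}}

```text
clock: 1.82
position: [0.4621, 0.0591, 0.2914]
tool_rot: [-3.142, -0.001, 1.122]
force: [0.0, 0.2, -0.6]
grip_width: 0.0851
```

```bash
python3 - <<'E'
from h import *
c=bot.calibration("wrist"); np.save("pics/w1.npy",c,allow_pickle=True)
im=bot.grab_frame("wrist"); cv2.imwrite("pics/w1.png",im)
print(proj("wrist",(.475,.171,.162),c), np.round(c["T"],3))
E
```

```text
[231.80288211  73.8620193 ] [[ 0.902 -0.416 -0.118  0.493]
 [-0.433 -0.867 -0.248  0.123]
 [ 0.001  0.275 -0.961  0.434]
 [ 0.     0.     0.     1.   ]]
```

View pics/w1.png

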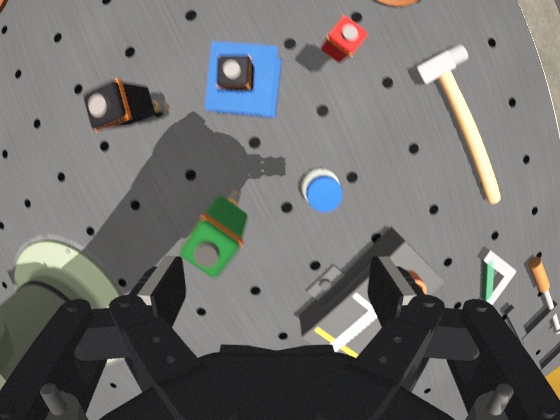

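The wrist view shows the probe in the blue rack at (232,70), with its handle almost parallel to the image axes. I'll crop in on its yaw.

```bash
python3 - <<'E'
import cv2
im=cv2.imread("pics/w1.png"); cv2.imwrite("pics/w1c.png",cv2.resize(im[30:130,190:300],None,fx=6,fy=6,interpolation=cv2.INTER_CUBIC))
E
```

```text
(no output)
```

View pics/w1c.png

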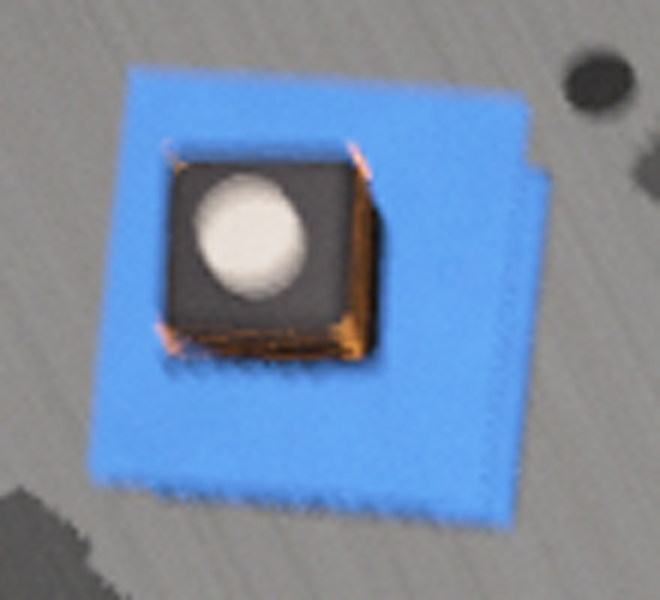

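```bash
python3 - <<'E'
from h import *
c=np.load("pics/w1.npy",allow_pickle=True).item()
f=lambda p:((p[0]+.5)/6-.5+190,(p[1]+.5)/6-.5+30)
q=np.array([atz("wrist",f(p),.156,c) for p in [(172,162),(354,162),(342,338),(168,328)]])
print(q.round(4),q.mean(0)); 
for i in range(4):
    d=q[(i+1)%4]-q[i]; print(np.linalg.norm(d).round(4),np.mod(np.arctan2(d[1],d[0]),np.pi/2)-np.pi/2)
print(atz("wrist",f((249,236)),.162,c))
r=np.array([atz("wrist",f(p),.092,c) for p in [(130,68),(528,95),(505,525),(92,483)]]);print(r.round(4),r.mean(0))
E
```

```text
[[0.4709 0.1914]
 [0.4938 0.1792]
 [0.4812 0.1568]
 [0.4598 0.1696]] [0.47645572 0.174251  ]
0.026 -0.48797744852499436
0.0257 -0.5137879577815516
0.0249 -0.5391146534766751
0.0244 -0.4713497184399371
[0.47630602 0.17510795]
[[0.4668 0.2264]
 [0.5263 0.1897]
 [0.4896 0.1224]
 [0.428  0.1619]] [0.47765163 0.17511319]
```

>>> {"name": "servo_tool", "arguments": {"plan": [[2,20,0,-0.02,-1],[5,45,0,-0.05,-1],[8,70,-10,-0.05,-1],[11,92,-20,-0.05,-1],[13,107,-40,-0.05,-1],[14,114,-60,-0.05,-1],[14,114,-75,-0.05,-1],[14,114,-85,-0.05,-1],[14,114,-90,-0.05,-1],[14,114,-90,-0.05,-1]]}}

```text
clock: 2.7
position: [0.4763, 0.1694, 0.2006]
tool_rot: [-3.141, 0.001, 1.069]
force: [-0.0, -0.3, -0.6]
grip_width: 0.0854
```

```bash
python3 - <<'E'
from h import *
c=bot.calibration("wrist"); s=bot.observe(); np.save("pics/w2.npy",c,allow_pickle=True)
cv2.imwrite("pics/w2.png",bot.grab_frame("wrist"))
print(s["position"],s["tool_rot"]); p=s["position"]
print([proj("wrist",(p[0],p[1],z),c).round(1) for z in (.162,.105,.156)])
E
```

```text
[0.47629496 0.16938633 0.20064328] [-3.14077947e+00  1.07688681e-03  1.06933357e+00]
[array([276.5, 236.4]), array([276.5, 209.1]), array([276.5, 232.8])]
```

View pics/w2.png

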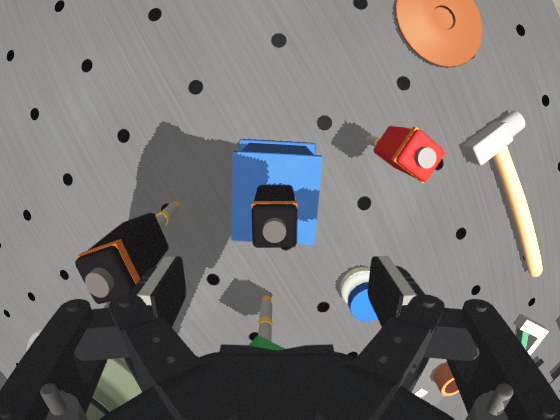

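The wrist view shows the probe's button at (274,231), its handle square to the jaws, and the fingers clear of the red and large black look-alikes.

```bash
python3 - <<'E'
from h import *
c=np.load("pics/w2.npy",allow_pickle=True).item()
print(atz("wrist",(274.3,230.8),.162,c))
q=[atz("wrist",p,.156,c) for p in((253,248),(298,247))];print(q,(q[1]-q[0]),np.arctan2(*(q[1]-q[0])[::-1]))
E
```

```text
[0.47683287 0.17314516]
[array([0.45838518, 0.16746066]), array([0.48351601, 0.15450435])] [ 0.02513083 -0.01295631] -0.47601364096841636
```

>>> {"name": "servo_tool", "arguments": {"plan": [[0,4,-10,0.01,-1],[0,4,-25,0.01,-1],[0,4,-40,0.01,-1],[0,4,-55,0.01,-1],[0,4,-70,0.01,-1],[0,4,-82,0.01,-1],[0,4,-90,0.01,-1],[0,4,-95,0.01,-1],[0,4,-97,0.01,-1],[0,4,-97,0.01,-1]]}}

```text
clock: 3.58
position: [0.4766, 0.174, 0.1043]
tool_rot: [3.142, -0.0, 1.08]
force: [0.3, -0.1, 0.5]
grip_width: 0.0849
```

>>> {"name": "servo_tool", "arguments": {"plan": [[0,0,0,0,0],[0,0,0,0,1],[0,0,0,0,1],[0,0,0,0,1],[0,0,0,0,1],[0,0,0,0,1],[0,0,0,0,1],[0,0,0,0,1],[0,0,0,0,1],[0,0,0,0,1]], "squeeze": 50}}

```text
clock: 4.42
position: [0.4766, 0.174, 0.1046]
tool_rot: [3.141, -0.0, 1.08]
force: [-1.7, -0.6, 6.2]
grip_width: 0.028
```

```bash
python3 - <<'E'
from h import *
c=bot.calibration("wrist"); s=bot.observe(); np.save("pics/w3.npy",c,allow_pickle=True)
cv2.imwrite("pics/w3.png",bot.grab_frame("wrist"))
print(s["position"],s["tool_rot"],s["force"],s["grip_width"])
E
```

```text
[0.47662186 0.17399394 0.10460988] [ 3.14132365e+00 -1.54554254e-04  1.07967519e+00] [-1.72960846 -0.57627529  6.17175748] 0.028002663709924693
```

View pics/w3.png

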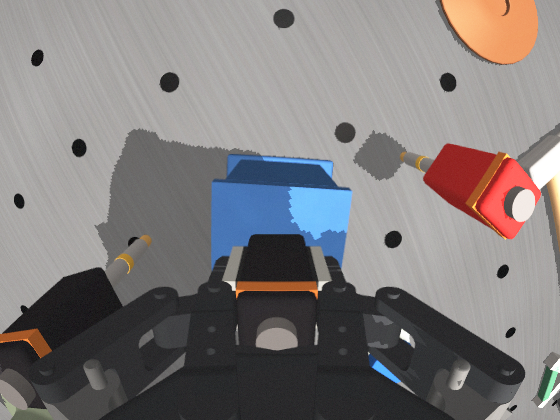

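The handle is gripped squarely at 28.0 mm opening. Next is a straight lift.

>>> {"name": "servo_tool", "arguments": {"plan": [[0,0,5,0,1],[0,0,15,0,1],[0,0,30,0,1],[0,0,50,0,1],[0,0,70,0,1],[0,0,90,0,1],[0,0,110,0,1],[0,0,123,0,1],[0,0,130,0,1],[0,0,130,0,1]]}}

```text
clock: 5.3
position: [0.477, 0.1742, 0.236]
tool_rot: [3.14, -0.002, 1.08]
force: [0.2, 0.3, -2.5]
grip_width: 0.0272
```

```bash
python3 - <<'E'
from h import *
s=bot.observe();c=bot.calibration("wrist")
np.save("pics/w4.npy",c,allow_pickle=True)
cv2.imwrite("pics/w4.png",bot.grab_frame("wrist"))
for n in("top","scene"): cv2.imwrite(f"pics/b_{n}.png",bot.grab_frame(n))
p=s["position"];print(p,s["tool_rot"],s["force"],s["grip_width"])
for n in("top","scene","wrist"): print(n,[proj(n,(p[0],p[1],p[2]+d),c if n=="wrist" else None).round(1) for d in(.019,-.048,-.088)])
a=cv2.imread("pics/b_scene.png");
u,v=proj("scene",(p[0],p[1],p[2]-.03)).astype(int)
cv2.imwrite("pics/b_s.png",cv2.resize(a[max(0,v-70):v+50,u-60:u+60],None,fx=5,fy=5,interpolation=cv2.INTER_CUBIC));print(u,v)
E
```

```text
[0.47697454 0.17415588 0.2359578 ] [ 3.13993622e+00 -1.59154027e-03  1.07960392e+00] [ 0.24208513  0.25217267 -2.45289597] 0.027244170367056172
top [array([168.5, 259.5]), array([178.8, 261.4]), array([184. , 262.4])]
scene [array([357.8, 116.4]), array([354.1, 143.3]), array([352.1, 158.1])]
wrist [array([276.7, 284.3]), array([276.3, 231. ]), array([276.2, 212.3])]
355 136
```

View pics/b_s.png

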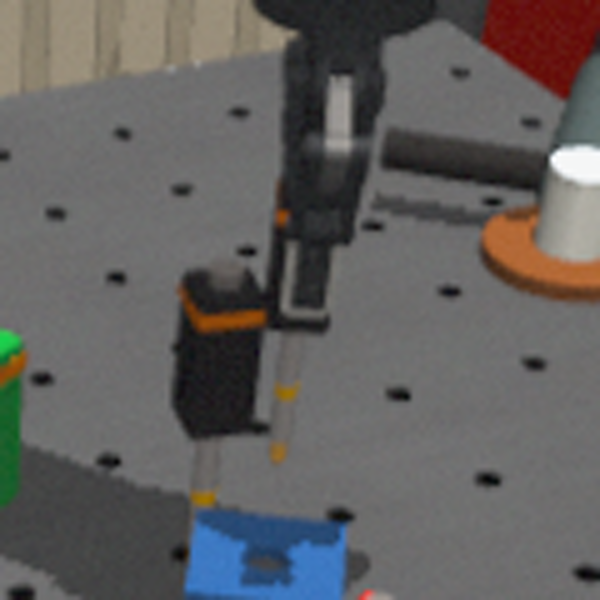

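View pics/w4.png

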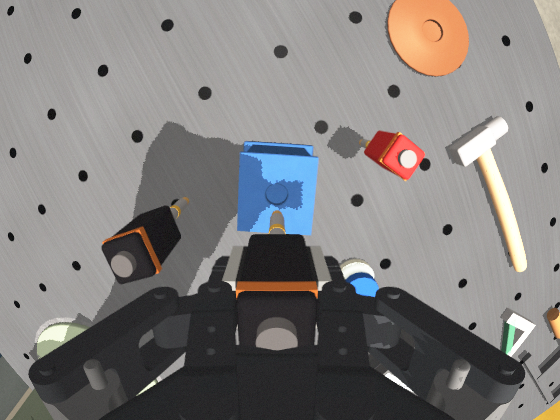

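```bash
python3 - <<'E'
import cv2
im=cv2.imread("pics/w4.png"); cv2.imwrite("pics/w4c.png",cv2.resize(im[195:305,225:335],None,fx=5.4,fy=5.4,interpolation=cv2.INTER_CUBIC))
E
```

```text
(no output)
```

View pics/w4c.png

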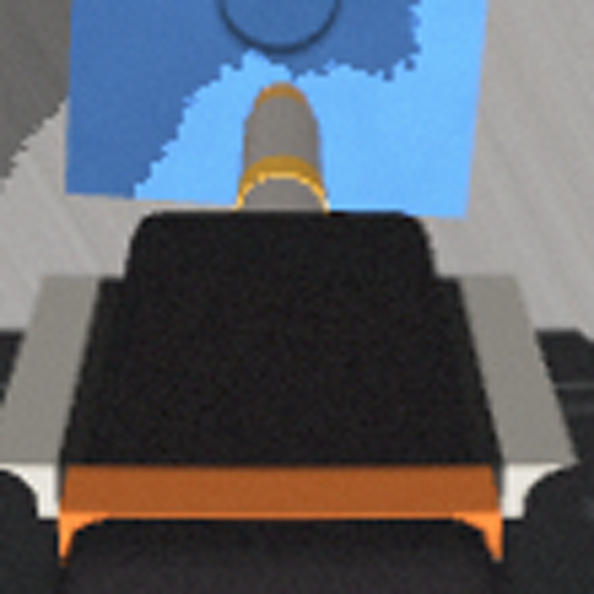

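```bash
python3 - <<'E'
from h import *
from scipy.optimize import least_squares
c=np.load("pics/w4.npy",allow_pickle=True).item()
tcp=np.array([0.47697454,0.17415588,0.2359578]); yaw=1.0796
X=np.array([np.cos(yaw),np.sin(yaw),0]);J=np.array([np.sin(yaw),-np.cos(yaw),0]);Z=np.array([0,0,1.])
f=lambda p:np.array([(p[0]+.5)/5.4-.5+225,(p[1]+.5)/5.4-.5+195])
# features (probe-local relative to probe_end: x,j,z)->pixel
F=[((.003,0,.0015),f((281,84)),1),((.005,0,.037),f((281,157)),1),((.005,0,.043),f((281,176)),1),((.014,0.0,.075),f((281,213)),1)]
F+=[((-.014+.028,-.014,.130),f((64,470)),0)] if 0 else []
def res(v,pr=False):
    dx,dj,dz,t=v; o=[]
    for (x,j,z),m,_ in F:
        P=tcp+X*(dx+x+t*(z-.107))+J*(dj+j)+Z*(-.088+dz+z)
        o.append(proj("wrist",P,c)-m)
    o=np.array(o)
    if pr: print(o.round(1))
    return np.r_[o.ravel(),v[2]/.003,v[3]/.02]
res([0,0,0,0],True)
r=least_squares(res,[0,0,0,0],x_scale=1e-3);print(r.x);res(r.x,True)
E
```

```text
[[-0.4 -1.2]
 [-0.3 -1.7]
 [-0.3 -2.1]
 [-0.1 -4.8]]
[-0.00271071  0.00016419  0.00029032 -0.01842429]
[[-0.2 -0.1]
 [-0.1  0.5]
 [-0.   0.4]
 [ 0.2 -0.8]]
```

>>> {"name": "servo_tool", "arguments": {"plan": [[0,-10,10,0,1],[0,-30,20,0,1],[0,-55,25,0,1],[0,-85,30,0,1],[-5,-115,30,0,1],[-10,-145,30,0,1],[-15,-175,30,0,1],[-20,-205,30,0,1],[-25,-235,30,0,1],[-30,-265,30,0,1]]}}

```text
clock: 6.28
position: [0.4456, -0.0924, 0.2635]
tool_rot: [-3.14, 0.0, 1.08]
force: [0.5, 0.0, -2.2]
grip_width: 0.0274
```

>>> {"name": "servo_tool", "arguments": {"plan": [[-4,-30,0,0,1],[-8,-60,0,0,1],[-10,-85,0,0,1],[-12,-103,-5,0,1],[-12,-112,-15,0,1],[-12,-115,-25,0,1],[-12,-115,-35,0,1],[-12,-115,-42,0,1],[-12,-115,-45,0,1],[-12,-115,-45,0,1]]}}

```text
clock: 7.12
position: [0.4344, -0.2049, 0.2185]
tool_rot: [-3.14, -0.0, 1.081]
force: [-0.2, 0.2, -1.3]
grip_width: 0.0275
```

```bash
python3 - <<'E'
from h import *
s=bot.observe();c=bot.calibration("wrist")
np.save("pics/w5.npy",c,allow_pickle=True)
cv2.imwrite("pics/w5.png",bot.grab_frame("wrist"))
for n in("top","scene"): cv2.imwrite(f"pics/d_{n}.png",bot.grab_frame(n))
p=s["position"];print(p,s["tool_rot"],s["force"],s["grip_width"])
a=cv2.imread("pics/d_scene.png");
cv2.imwrite("pics/d_s.png",cv2.resize(a[140:280,150:280],None,fx=4.2,fy=4.2,interpolation=cv2.INTER_CUBIC))
a=cv2.imread("pics/d_top.png");
cv2.imwrite("pics/d_t.png",cv2.resize(a[190:315,310:430],None,fx=4.5,fy=4.5,interpolation=cv2.INTER_CUBIC))
E
```

```text
[ 0.43442301 -0.20493969  0.21845311] [-3.14010212e+00 -1.61399838e-04  1.08130503e+00] [-0.19580922  0.2189565  -1.30828312] 0.027533119053677998
```

View pics/w5.png

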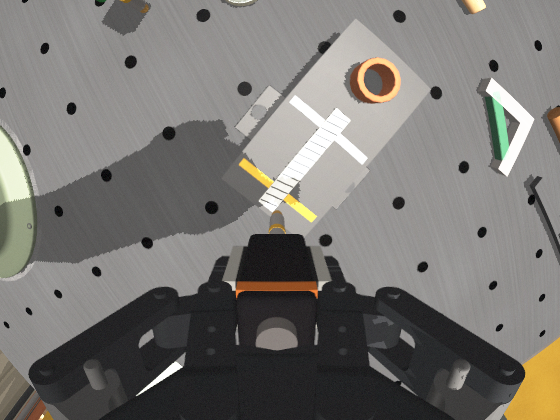

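View pics/d_s.png

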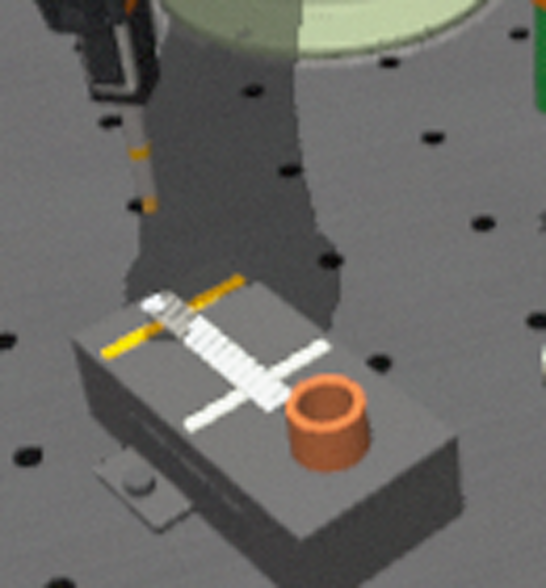

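View pics/d_t.png

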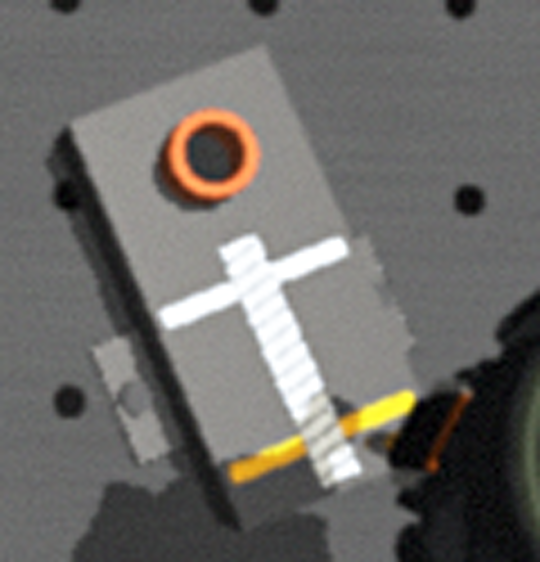

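```bash
python3 - <<'E'
import cv2
im=cv2.imread("pics/w5.png"); cv2.imwrite("pics/w5c.png",cv2.resize(im[10:240,215:435],None,fx=2.6,fy=2.6,interpolation=cv2.INTER_CUBIC))
E
```

```text
(no output)
```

View pics/w5c.png

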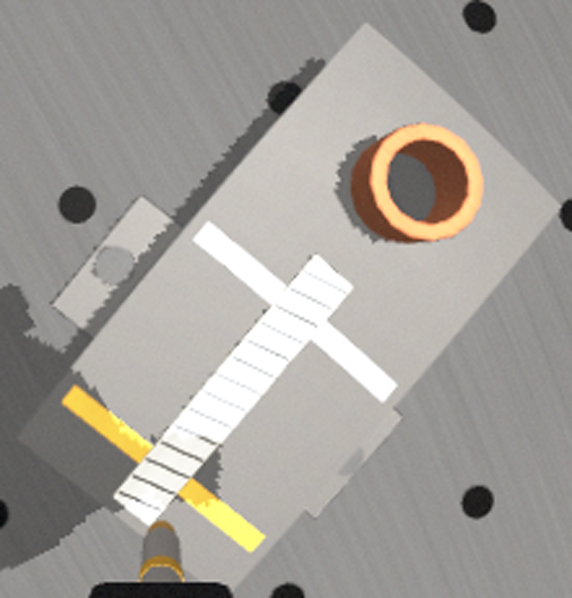

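```bash
cat > fit.py <<'E'
from h import *
from scipy.optimize import least_squares
def fit(name,F,c=None,v0=(.435,-.207,.397)):
    c=c or bot.calibration(name)
    def res(v):
        x,y,a=v;o=[]
        for (s,t,z),m in F:
            if t is None: # skip
                continue
            P=(x+s*np.cos(a)-t*np.sin(a),y+s*np.sin(a)+t*np.cos(a),z)
            o.append(proj(name,P,c)-m)
        return np.array(o).ravel()
    r=least_squares(res,v0,x_scale=[.01,.01,.1],loss="soft_l1"); return r.x,res(r.x).reshape(-1,2)
def show(v):
    x,y,a=v; d=np.array([np.cos(a),np.sin(a)]); print("start",np.round([x,y],4),"yaw",a.round(4),"end",(np.array([x,y])+.075*d).round(4),"mouth",(np.array([x,y])+.135*d).round(4))
E
python3 - <<'E'
from fit import *
c=np.load("pics/w5.npy",allow_pickle=True).item()
f=lambda p:np.array([(p[0]+.5)/2.6-.5+215,(p[1]+.5)/2.6-.5+10])
F=[((-.02,.009,.062),f((117,498))),((-.02,-.009,.062),f((156,525))),((.095,.009,.062),f((317,255))),((.095,-.009,.062),f((353,288))),((.135,0,.09),f((427,183)))]
# mark line centres where they cross seam edge
F+=[((0,.0,.062),f((168,468))),((.075,0,.062),f((297,313)))]
v,r=fit("wrist",F,c);show(v);print(r.round(1).tolist())
f=lambda p:np.array([(p[0]+.5)/4.8-.5+310,(p[1]+.5)/4.8-.5+190])
F=[((-.02,.009,.062),f((344,519))),((-.02,-.009,.062),f((384,500))),((.095,.009,.062),f((234,267))),((.095,-.009,.062),f((273,249))),((.135,0,.09),f((228,166))),((0,0,.062),f((347,467))),((.075,0,.062),f((272,301)))]
v,r=fit("top",F);show(v);print(r.round(1).tolist())
f=lambda p:np.array([(p[0]+.5)/6-.5+160,(p[1]+.5)/6-.5+190])
F=[((-.02,.009,.062),f((182,113))),((-.02,-.009,.062),f((142,133))),((.095,.009,.062),f((360,263))),((.095,-.009,.062),f((322,287))),((.135,0,.09),f((405,278))),((0,0,.062),f((190,151))),((.075,0,.062),f((308,253)))]
v,r=fit("scene",F);show(v);print(r.round(1).tolist())
E
```

```text
start [ 0.4364 -0.2065] yaw 0.4062 end [ 0.5053 -0.1769] mouth [ 0.5604 -0.1532]
[[-0.9, 0.3], [-1.2, 1.2], [-0.1, -0.4], [0.6, -0.5], [0.5, -0.9], [-0.1, 1.6], [1.3, -0.1]]
start [ 0.4348 -0.2071] yaw 0.3991 end [ 0.5039 -0.178 ] mouth [ 0.5592 -0.1547]
[[0.4, 0.0], [0.1, 0.5], [-0.0, -0.2], [-0.2, 0.3], [0.1, -0.5], [-0.3, -0.2], [0.0, 0.1]]
start [ 0.4348 -0.2072] yaw 0.3875 end [ 0.5042 -0.1788] mouth [ 0.5598 -0.1562]
[[-0.1, 0.2], [-0.0, 0.4], [0.3, 0.2], [-0.1, 0.3], [-0.3, -0.1], [0.2, -0.2], [0.1, -0.8]]
```

>>> {"name": "servo_tool", "arguments": {"plan": [[1,-1,-10,0,1],[1,-1,-20,0,1],[1,-1,-30,0,1],[1,-1,-40,0,1],[1,-1,-48,0,1],[1,-1,-54,0,1],[1,-1,-58,0,1],[1,-1,-60,0,1],[1,-1,-60,0,1],[1,-1,-60,0,1]]}}

```text
clock: 8.1
position: [0.4357, -0.2071, 0.1595]
tool_rot: [3.141, -0.0, 1.08]
force: [-0.2, -0.1, -2.1]
grip_width: 0.0277
```

```bash
python3 - <<'E'
from h import *
s=bot.observe();c=bot.calibration("wrist")
np.save("pics/w6.npy",c,allow_pickle=True)
im=bot.grab_frame("wrist")
S=bot.grab_frame("scene")
fs=[]
for i in range(4):
    fs.append(bot.observe()["force"]); 
print(s["position"],s["tool_rot"],np.array(fs).round(2),s["grip_width"])
A=cv2.resize(im[150:260,220:340],None,fx=4.5,fy=4.5,interpolation=cv2.INTER_CUBIC)
B=cv2.resize(S[150:260,150:250],None,fx=4.5,fy=4.5,interpolation=cv2.INTER_CUBIC)
cv2.imwrite("pics/w6c.png",A);cv2.imwrite("pics/e_s.png",B)
E
```

```text
[ 0.4356856  -0.20707417  0.15948425] [ 3.14127725e+00 -1.57176754e-05  1.07977169e+00] [[ 0.93 -1.04 -2.33]
 [ 0.93 -1.04 -2.33]
 [ 0.93 -1.04 -2.33]
 [ 0.93 -1.04 -2.33]] 0.02766607464414808
```

View pics/w6c.png

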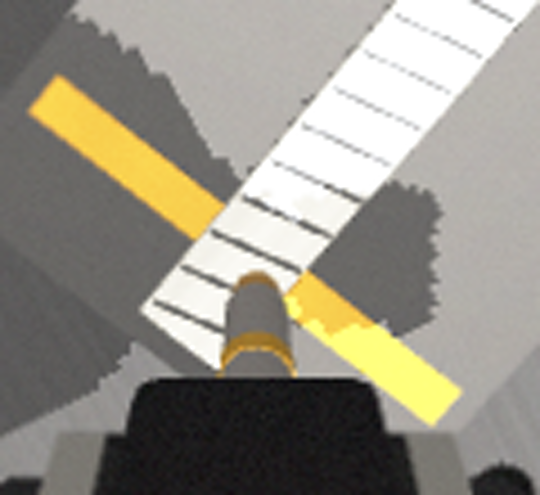

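View pics/e_s.png

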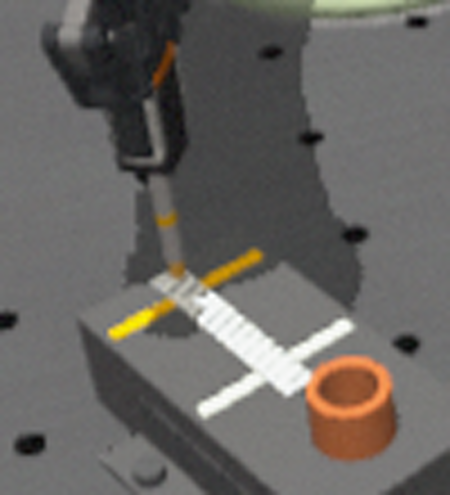

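The tip is about 9 mm above the seam, centred on the yellow mark (wrist crop 257,275, crossing at 250,255). I'll press down gently.

>>> {"name": "servo_tool", "arguments": {"plan": [[0,0,-2,0,1],[0,0,-4,0,1],[0,0,-6,0,1],[0,0,-8,0,1],[0,0,-10,0,1],[0,0,-11,0,1],[0,0,-12,0,1],[0,0,-13,0,1],[0,0,-13,0,1],[0,0,-13,0,1]]}}

```text
clock: 9.03
position: [0.4356, -0.207, 0.1463]
tool_rot: [3.142, -0.0, 1.08]
force: [-0.2, -0.2, 0.7]
grip_width: 0.0277
```

```bash
python3 - <<'E'
from h import *
s=bot.observe();fs=[s["force"]]
im=bot.grab_frame("wrist");fs.append(bot.observe()["force"])
S=bot.grab_frame("scene");fs.append(bot.observe()["force"])
print(s["position"],s["tool_rot"],np.array(fs).round(2),s["grip_width"])
A=cv2.resize(im[150:260,220:340],None,fx=4.5,fy=4.5,interpolation=cv2.INTER_CUBIC)
B=cv2.resize(S[150:260,150:250],None,fx=4.5,fy=4.5,interpolation=cv2.INTER_CUBIC)
cv2.imwrite("pics/f.png",np.hstack([A[:,:],np.ascontiguousarray(B[:A.shape[0],100:350])]))
E
```

```text
[ 0.43557621 -0.20700543  0.14634536] [ 3.14154233e+00 -1.42694121e-05  1.07978952e+00] [[-0.21 -0.25  0.65]
 [-0.03 -0.28 -0.21]
 [-0.75 -0.92  0.29]] 0.027662646480355373
```

View pics/f.png

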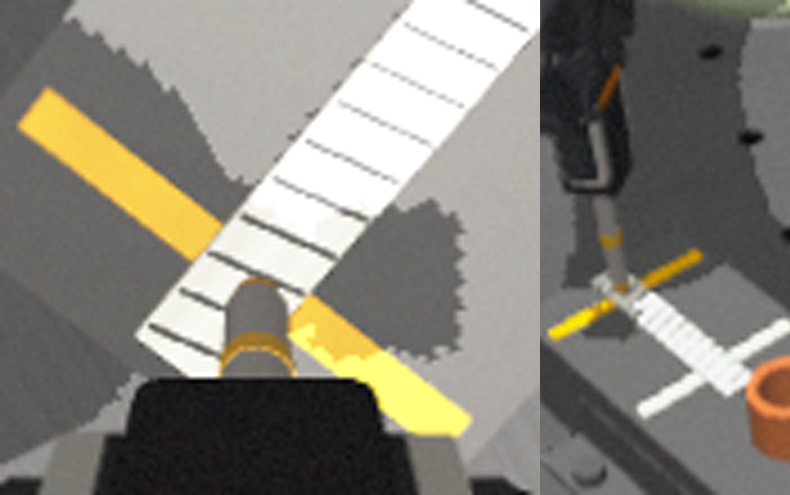

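Contact is confirmed: force z rose from -2.2 to about +0.3 N, roughly 3 mm of press, at the yellow mark. Next is the draw.

>>> {"name": "servo_tool", "arguments": {"plan": [[1,1,-1,0,1],[2,2,-1,0,1],[4,3,-1,0,1],[6,4,-1,0,1],[9,5,-1,0,1],[12,6.5,-1,0,1],[15,7.5,-1,0,1],[18,9,-1,0,1],[21,10,-1,0,1],[24,11.5,-1,0,1]]}}

```text
clock: 9.97
position: [0.4598, -0.1954, 0.1453]
tool_rot: [-3.142, 0.0, 1.08]
force: [-2.6, -0.9, 0.6]
grip_width: 0.0275
```

```bash
python3 - <<'E'
from h import *
s=bot.observe();fs=[s["force"]]
im=bot.grab_frame("wrist");fs.append(bot.observe()["force"])
print(s["position"],s["tool_rot"],np.array(fs).round(2))
cv2.imwrite("pics/g.png",cv2.resize(im[150:260,220:340],None,fx=4.5,fy=4.5,interpolation=cv2.INTER_CUBIC))
E
```

```text
[ 0.45983612 -0.19540188  0.14525678] [-3.14150651e+00  2.16354116e-05  1.07977103e+00] [[-2.55 -0.94  0.61]
 [ 1.6   0.87  0.34]]
```

View pics/g.png

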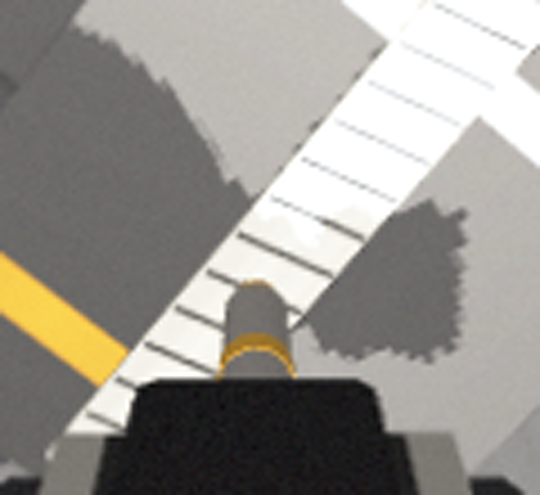

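The tip is still in contact and centred on the strip (wrist crop 257,285, strip edges at about 200 and 325).

>>> {"name": "servo_tool", "arguments": {"plan": [[2,1,0,0,1],[4,2,0,0,1],[6.5,3,0,0,1],[9,4,0,0,1],[11.5,5,0,0,1],[14,6,0,0,1],[16.5,7,0,0,1],[19,8,0,0,1],[21,9,0,0,1],[23,9.5,0,0,1]]}}

```text
clock: 10.85
position: [0.4828, -0.1858, 0.1453]
tool_rot: [-3.142, -0.0, 1.08]
force: [-2.2, -0.3, 1.4]
grip_width: 0.0277
```

>>> {"name": "servo_tool", "arguments": {"plan": [[2,1,0,0,1],[4,2,0,0,1],[6.5,3,0,0,1],[9,4,0,0,1],[11.5,5,0,0,1],[14,6,0,0,1],[16.5,7,0,0,1],[19,8,0,0,1],[21,9,0,0,1],[22,9.3,0,0,1]]}}

```text
clock: 11.68
position: [0.5049, -0.1765, 0.1453]
tool_rot: [3.141, -0.0, 1.08]
force: [-1.9, -1.0, 0.7]
grip_width: 0.0273
```

```bash
python3 - <<'E'
from h import *
s=bot.observe();fs=[s["force"]];c=bot.calibration("wrist");np.save("pics/w7.npy",c,allow_pickle=True)
im=bot.grab_frame("wrist");fs.append(bot.observe()["force"])
S=bot.grab_frame("scene");fs.append(bot.observe()["force"])
print(s["position"],s["tool_rot"],np.array(fs).round(2))
cv2.imwrite("pics/w7.png",im)
A=cv2.resize(im[110:240,220:340],None,fx=4.5,fy=4.5,interpolation=cv2.INTER_CUBIC)
B=cv2.resize(S[150:280,170:250],None,fx=4.5,fy=4.5,interpolation=cv2.INTER_CUBIC)
cv2.imwrite("pics/g2.png",np.hstack([A,B])[:, :800])
E
```

```text
[ 0.50491759 -0.17647021  0.14530372] [ 3.14144902e+00 -1.90716389e-04  1.08006561e+00] [[-1.87 -1.02  0.7 ]
 [-1.22  0.25  0.4 ]
 [ 0.02 -0.75  0.91]]
```

View pics/g2.png

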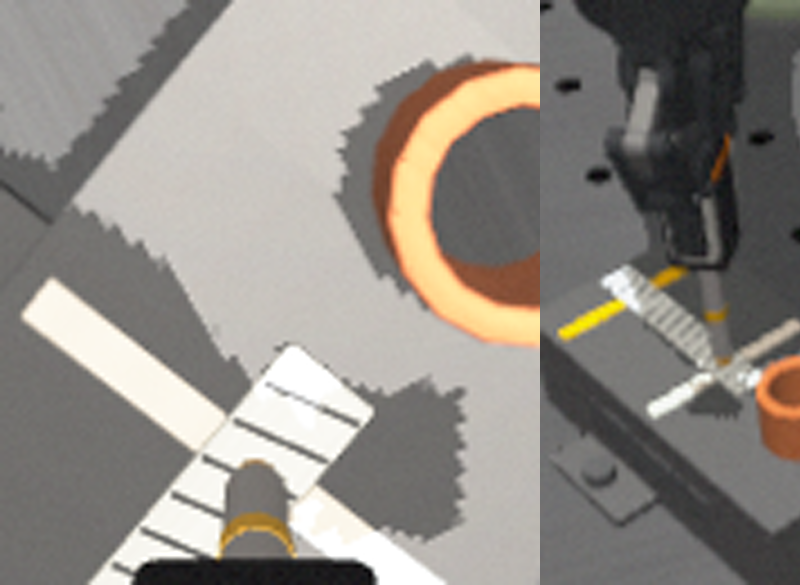

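The tip is at the white mark, in contact. I'll hold briefly, lift straight up, then move over the sleeve.

>>> {"name": "servo_tool", "arguments": {"plan": [[0,0,0,0,1],[0,0,0,0,1],[0,0,5,0,1],[0,0,12,0,1],[0,0,22,0,1],[0,0,34,0,1],[0,0,46,0,1],[0,0,56,0,1],[0,0,60,0,1],[0,0,60,0,1]]}}

```text
clock: 12.62
position: [0.5049, -0.1769, 0.2065]
tool_rot: [3.14, -0.0, 1.08]
force: [0.3, 0.7, -2.6]
grip_width: 0.0275
```

>>> {"name": "servo_tool", "arguments": {"plan": [[3,1,0,0,1],[9,3,0,0,1],[18,7,0,0,1],[27,11,0,0,1],[36,15,0,0,1],[45,18,0,0,1],[51,21,0,0,1],[55,22,0,0,1],[55,22,0,0,1],[55,22,0,0,1]]}}

```text
clock: 13.45
position: [0.5594, -0.1548, 0.2051]
tool_rot: [-3.141, 0.0, 1.08]
force: [0.2, 0.3, -1.8]
grip_width: 0.0276
```

```bash
python3 - <<'E'
from h import *
s=bot.observe();c=bot.calibration("wrist");np.save("pics/w8.npy",[c,s],allow_pickle=True)
im=bot.grab_frame("wrist"); S=bot.grab_frame("scene")
print(s["position"],s["tool_rot"],s["force"])
cv2.imwrite("pics/w8.png",im)
cv2.imwrite("pics/w8c.png",cv2.resize(im[130:250,215:335],None,fx=5,fy=5,interpolation=cv2.INTER_CUBIC))
cv2.imwrite("pics/w8s.png",cv2.resize(S[160:270,170:270],None,fx=5.4,fy=5.4,interpolation=cv2.INTER_CUBIC))
p=s["position"]
print(proj("wrist",(.5598,-.1547,.09),c),proj("wrist",(p[0],p[1],.117),c))
E
```

```text
[ 0.55941077 -0.15475712  0.20510688] [-3.14120400e+00  2.31342351e-04  1.07984809e+00] [ 0.16853582  0.29434716 -1.79293235]
[276.79960015 202.111868  ] [276.4359556  212.05060014]
```

View pics/w8c.png

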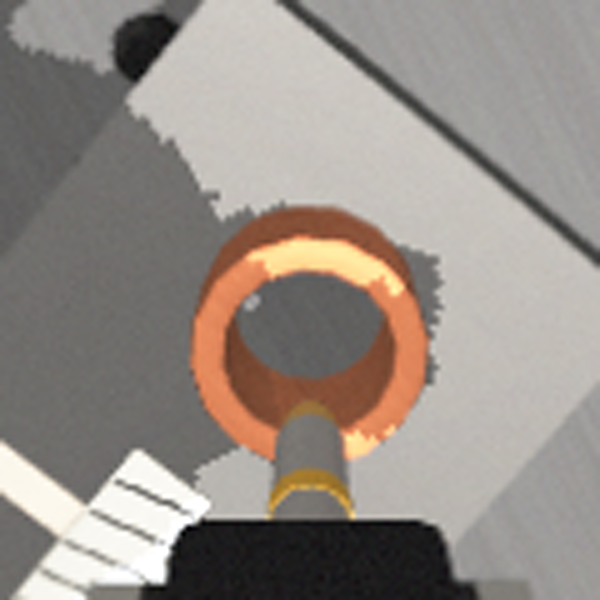

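View pics/w8s.png

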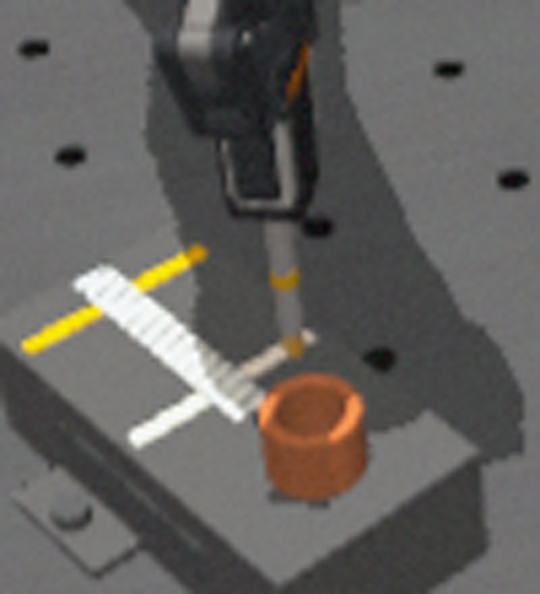

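```bash
python3 - <<'E'
from h import *
c,s=np.load("pics/w8.npy",allow_pickle=True)
f=lambda p:np.array([(p[0]+.5)/5.4-.5+170,(p[1]+.5)/5.4-.5+160])
m=atz("scene",f((312,410)),.09)
zt=s["position"][2]
e=atz("scene",f((293,350)),zt-.088);b=atz("scene",f((285,281)),zt-.048)
print("scene mouth",m,"end",e,"band",b)
f=lambda p:np.array([(p[0]+.5)/5-.5+215,(p[1]+.5)/5-.5+130])
yaw=1.0798;X=np.array([np.cos(yaw),np.sin(yaw)])
m=atz("wrist",f((309,350)),.09,c)
e=atz("wrist",f((309,405)),zt-.0865,c)-.003*X
b=atz("wrist",f((310,472)),zt-.051,c)-.005*X
print("wrist mouth",m,"end",e,"band",b, "tcp",s["position"][:2])
for q in(e,b): print((m-q)@X, (m-q)@[np.sin(yaw),-np.cos(yaw)])
E
```

```text
scene mouth [ 0.5593807  -0.15476576] end [ 0.55333375 -0.15784232] band [ 0.55994398 -0.15859128]
wrist mouth [ 0.56051706 -0.15265647] end [ 0.55873212 -0.15596438] band [ 0.55879186 -0.15607651] tcp [ 0.55941077 -0.15475712]
0.0037587273040712316 1.4379458962936553e-05
0.003829440245061827 -9.11771788449141e-05
```

The wrist and scene views both put the rod about 3–4 mm short of the bore axis. I'll shift by (2, 3) mm, come down to about 10 mm above the mouth and check again.

>>> {"name": "servo_tool", "arguments": {"plan": [[0.5,1,0,0,1],[1,2,0,0,1],[2,3,0,0,1],[2,3,-3,0,1],[2,3,-7,0,1],[2,3,-11,0,1],[2,3,-15,0,1],[2,3,-17,0,1],[2,3,-17,0,1],[2,3,-17,0,1]]}}

```text
clock: 14.38
position: [0.5615, -0.1517, 0.1882]
tool_rot: [-3.141, -0.0, 1.08]
force: [0.4, 0.3, -3.2]
grip_width: 0.0277
```

```bash
python3 - <<'E'
from h import *
s=bot.observe();c=bot.calibration("wrist");np.save("pics/w9.npy",[c,s],allow_pickle=True)
im=bot.grab_frame("wrist"); S=bot.grab_frame("scene");T=bot.grab_frame("top")
print(s["position"],s["tool_rot"],s["force"])
A=cv2.resize(im[140:240,225:325],None,fx=6,fy=6,interpolation=cv2.INTER_CUBIC)
B=cv2.resize(S[190:265,190:265],None,fx=8,fy=8,interpolation=cv2.INTER_CUBIC)
cv2.imwrite("pics/w9c.png",A);cv2.imwrite("pics/w9s.png",B);cv2.imwrite("pics/w9t.png",T)
E
```

```text
[ 0.56150808 -0.1517041   0.18815357] [-3.14134896e+00 -3.95917950e-06  1.07976693e+00] [ 0.38076922  0.28076668 -3.215665  ]
```

View pics/w9c.png

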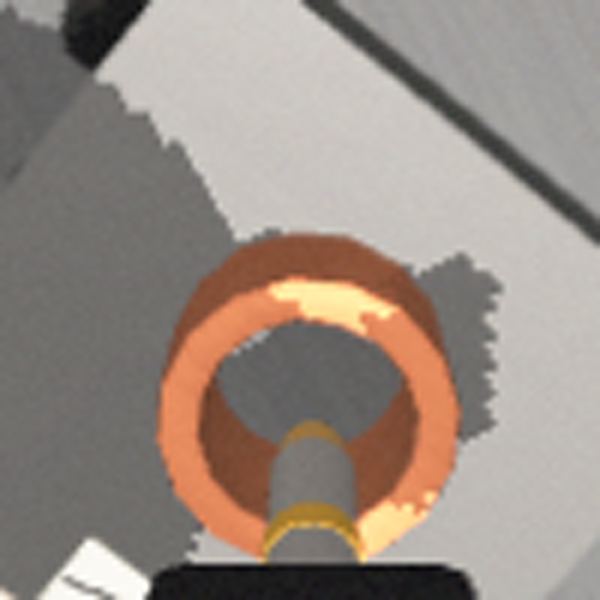

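View pics/w9s.png

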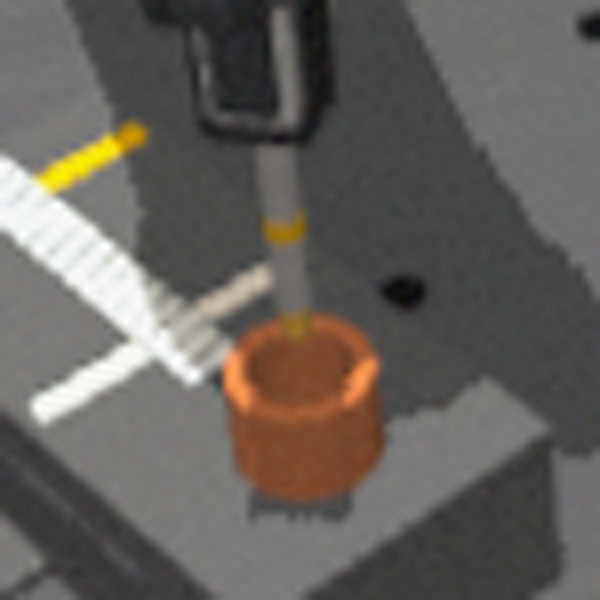

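```bash
python3 - <<'E'
from h import *
c,s=np.load("pics/w9.npy",allow_pickle=True); p=s["position"];zt=p[2]
f=lambda p:np.array([(p[0]+.5)/8-.5+190,(p[1]+.5)/8-.5+190]); g=lambda q:(np.array(q)-190+.5)*8-.5
m=atz("scene",f((302,366)),.09)
e=atz("scene",f((297,336)),zt-.088);b=atz("scene",f((285,230)),zt-.048)
print("scene mouth",m,"end",e,"band",b)
for d in(-.002,0,.002): print(d,[g(proj("scene",(m[0],m[1],zt-k+d))).round(0) for k in(.088,.048)])
f=lambda p:np.array([(p[0]+.5)/6-.5+225,(p[1]+.5)/6-.5+140])
yaw=1.0798;X=np.array([np.cos(yaw),np.sin(yaw)]);J=np.array([np.sin(yaw),-np.cos(yaw)])
# mouth by circle fit: inner/outer
m=atz("wrist",f((309,420)),.09,c)
for q in[(160,420),(460,420),(309,277),(309,318),(200,420),(418,420)]: print(q,[(atz("wrist",f(q),.09,c)-m)@X*1e3,(atz("wrist",f(q),.09,c)-m)@J*1e3])
e=atz("wrist",f((312,422)),zt-.0865,c)-.003*X
b=atz("wrist",f((312,502)),zt-.051,c)-.005*X
b2=atz("wrist",f((312,528)),zt-.045,c)-.005*X
print("wrist mouth",m,"end",e,"band",b)
for q in(e,b,b2): print((m-q)@X, (m-q)@J)
E
```

```text
scene mouth [ 0.55875308 -0.15471259] end [ 0.55803596 -0.15486546] band [ 0.5619888  -0.15517867]
-0.002 [array([299., 343.]), array([284., 227.])]
0 [array([298., 338.]), array([283., 221.])]
0.002 [array([298., 332.]), array([283., 215.])]
(160, 420) [np.float64(-0.02137255734306779), np.float64(-19.265520949158105)]
(460, 420) [np.float64(0.008793754620724766), np.float64(19.524125806740926)]
(309, 277) [np.float64(18.88468878274625), np.float64(-0.013234876635597035)]
(309, 318) [np.float64(13.542191192410954), np.float64(-0.009409041290778434)]
(200, 420) [np.float64(-0.014382899495856987), np.float64(-14.080668279814505)]
(418, 420) [np.float64(0.007641377989273466), np.float64(14.080131629827134)]
wrist mouth [ 0.56074068 -0.15254889] end [ 0.5611801  -0.15251209] band [ 0.56109496 -0.15258069]
-0.00023964063342488213 -0.00037015679278813
-0.0001389998929560169 -0.0003274199177997651
0.000601830228899392 -0.0003214214845825332
```

The rod is centred on the bore to about 0.5 mm in both views. Lowering.

>>> {"name": "servo_tool", "arguments": {"plan": [[0,0,-2,0,1],[0,0,-6,0,1],[0,0,-11,0,1],[0,0,-16,0,1],[0,0,-20,0,1],[0,0,-24,0,1],[0,0,-27,0,1],[0,0,-29,0,1],[0,0,-30,0,1],[0,0,-30,0,1]]}}

```text
clock: 15.37
position: [0.5615, -0.1517, 0.1581]
tool_rot: [-3.141, 0.0, 1.08]
force: [-0.4, -0.8, -2.8]
grip_width: 0.0273
```

>>> {"name": "servo_tool", "arguments": {"plan": [[0,0,-1,0,1],[0,0,-4,0,1],[0,0,-8,0,1],[0,0,-12,0,1],[0,0,-15,0,1],[0,0,-18,0,1],[0,0,-20,0,1],[0,0,-20,0,1],[0,0,-20,0,1],[0,0,-20,0,1]]}}

```text
clock: 16.2
position: [0.5616, -0.1517, 0.1384]
tool_rot: [3.141, -0.0, 1.08]
force: [-0.3, -0.2, -1.8]
grip_width: 0.0275
```

```bash
python3 - <<'E'
from h import *
s=bot.observe();c=bot.calibration("wrist");np.save("pics/w10.npy",[c,s],allow_pickle=True)
im=bot.grab_frame("wrist"); S=bot.grab_frame("scene")
print(s["position"],s["tool_rot"],s["force"],s["grip_width"])
A=cv2.resize(im[140:240,225:325],None,fx=6,fy=6,interpolation=cv2.INTER_CUBIC)
B=cv2.resize(S[190:265,190:265],None,fx=8,fy=8,interpolation=cv2.INTER_CUBIC)
cv2.imwrite("pics/w10c.png",A);cv2.imwrite("pics/w10s.png",B);cv2.imwrite("pics/w10S.png",S)
E
```

```text
[ 0.56163201 -0.15174422  0.1384196 ] [ 3.14140477e+00 -7.57583270e-05  1.07973290e+00] [-0.29960137 -0.23125174 -1.8105406 ] 0.027475584417972626
```

View pics/w10c.png

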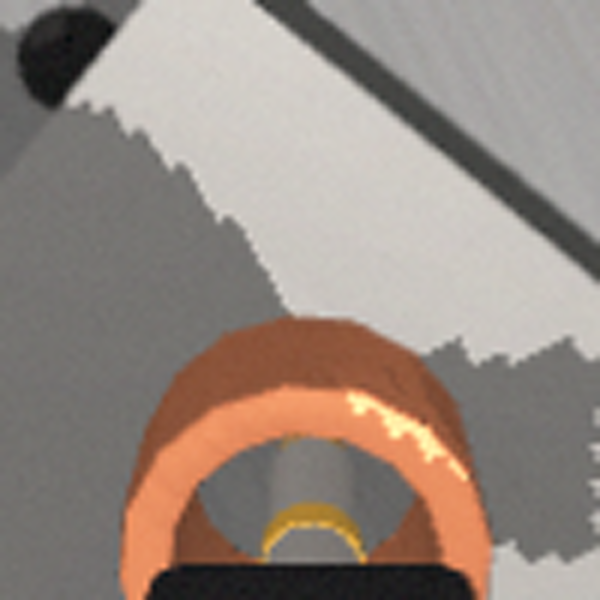

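View pics/w10s.png

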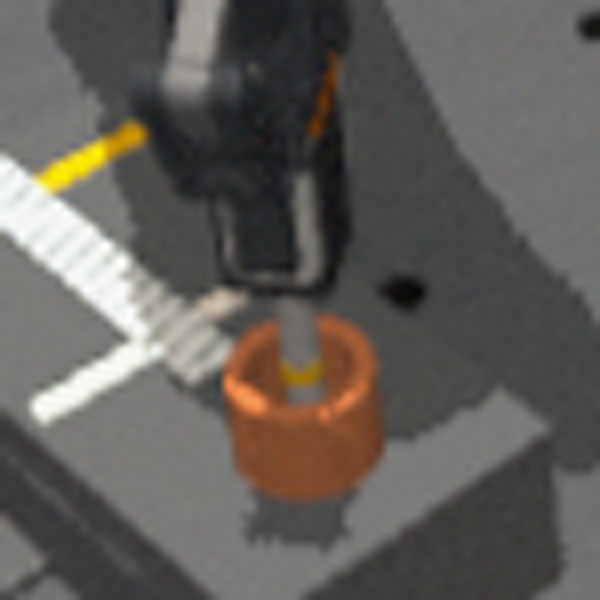

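```bash
python3 - <<'E'
from h import *
c,s=np.load("pics/w10.npy",allow_pickle=True); p=s["position"];zt=p[2]
g=lambda q:((np.array(q)-190+.5)*8-.5).round(0)
f=lambda p:np.array([(p[0]+.5)/8-.5+190,(p[1]+.5)/8-.5+190])
m=atz("scene",f((302,366)),.09)
T=bot.calibration("scene")["T"];d=T[:2,3]-m;d/=np.linalg.norm(d)
for dz in(-.003,0,.003): print("band front pred",dz,g(proj("scene",(*(m+.005*d),.09+dz))))
f=lambda p:np.array([(p[0]+.5)/6-.5+225,(p[1]+.5)/6-.5+140]); gi=lambda q:((np.array(q)-[225,140]+.5)*6-.5).round(0)
yaw=1.0798;X=np.array([np.cos(yaw),np.sin(yaw)]);J=np.array([np.sin(yaw),-np.cos(yaw)])
for q,r in(((306,386),20),((306,436),14)): 
    k=atz("wrist",f(q),.09,c)-r*1e-3*X; print("centre from rim",k,"rel",(k-p[:2])@X*1e3,(k-p[:2])@J*1e3)
for q,z in(((312,502),-.003),((312,525),.003)):
    k=atz("wrist",f(q),.09+z,c)-.005*X; print("band",k,(k-p[:2])@X*1e3,(k-p[:2])@J*1e3)
# lateral from sides
a=atz("wrist",f((121,545)),.09,c);b=atz("wrist",f((491,545)),.09,c);print(np.linalg.norm(a-b),((a+b)/2-p[:2])@J*1e3)
E
```

```text
band front pred -0.003 [305. 388.]
band front pred 0 [304. 379.]
band front pred 0.003 [303. 371.]
centre from rim [ 0.5599368  -0.15372066] rel -2.5422544291041844 -0.5630487940314073
centre from rim [ 0.56025249 -0.15313296] rel -1.8751338521051137 -0.5617477562226946
band [ 0.56118076 -0.15273314] -1.0848644289188223 0.06833844161500205
band [ 0.56097456 -0.15309951] -1.5051748050796043 0.05924363451316703
0.03880608925626987 -0.5622098115498994
```

>>> {"name": "servo_tool", "arguments": {"plan": [[-0.3,0,-0.5,0,1],[-0.5,0,-1,0,1],[-0.5,0,-1,0,1],[-0.5,0,-1,0,1],[-0.5,0,-1,0,1],[-0.5,0,-1,0,1],[-0.5,0,-1,0,1],[-0.5,0,-1,0,1],[-0.5,0,-1,0,1],[-0.5,0,-1,0,1]]}}

```text
clock: 17.13
position: [0.561, -0.1517, 0.1373]
tool_rot: [-3.142, -0.0, 1.08]
force: [-0.1, -0.1, -1.6]
grip_width: 0.0273
```

```bash
python3 - <<'E'
from h import *
s=bot.observe();S=bot.grab_frame("scene");T=bot.grab_frame("top");cv2.imwrite("pics/z_s.png",S);cv2.imwrite("pics/z_t.png",T)
s=bot.observe();print(s["clock"],s["position"],s["tool_rot"],s["force"],s["grip_width"],np.abs(s["qd"]).max())
cv2.imwrite("pics/z_c.png",cv2.resize(S[190:265,190:265],None,fx=8,fy=8,interpolation=cv2.INTER_CUBIC))
E
```

```text
17.2333 [ 0.561044   -0.15171506  0.1373007 ] [-3.14158844e+00 -2.12851503e-05  1.07979321e+00] [ 1.1223201   0.15043103 -2.50338401] 0.02752872807104392 0.0016238546402397524
```

View pics/z_c.png

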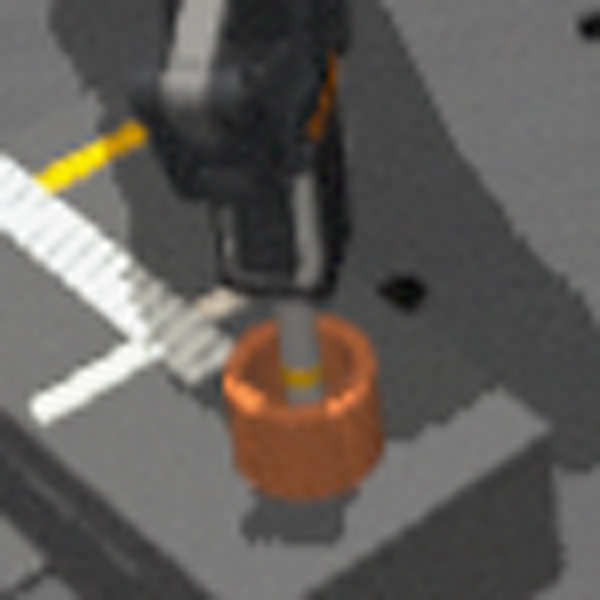

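View pics/z_s.png

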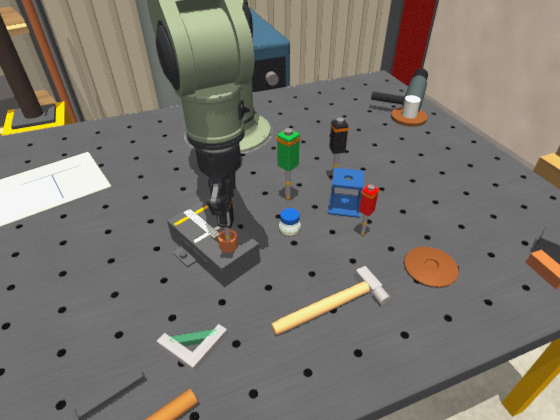

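The band sits at crop (302,378), against a predicted (304,379) for level and centred. The square, disc, hammer and jar are where they started, and the arm is still. I'm handing in.

```bash
python3 - <<'E'
from h import *
print(bot.job_done())
E
```

```text
the job is handed in; nothing more can be done
None
```

I took the smaller black probe from the blue rack and drew its tip along the seam from the yellow mark to the white mark. I then lowered the rod into the sleeve to its yellow band and handed in at 17.2 s, still holding the probe still. The hand-in gave no verdict.

**Seam:** The tip was pressed in about 3–4 mm, which is roughly 2.5–3 N. Every reading taken along the draw still showed contact.

**Sleeve, from the last pictures:**
- **Centring:** the rod was about 1 mm or less off the bore axis, and the limit is 4 mm. The wrist and scene cameras disagreed by about 1 mm on which way, so I made only a 0.5 mm correction.
- **Height:** the band was within about 1–2 mm of the mouth's height, and the limit is 7 mm.
- **Contact:** the force readings showed only the probe's own weight of about 2 N, plus noise of up to about 1 N, so there was no sign of it touching the sleeve.

**Bystanders:** The square, disc, hammer and jar appeared unmoved in the final scene view.

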